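# Load the lens tubes into the magazine in reverse order

## Robot

A 6-joint arm with a two-finger parallel gripper is mounted at the origin on the work surface. World frame = base frame: x ahead of the robot, y to its left, z up, the work surface at z = 0. Lengths are in m, angles in rad, forces in N, time in s.
With the tool pointing down it reaches from about 0.375 to 0.75 m from the base axis. Payload 9 kg.
Tool frame: the origin (TCP) lies between the finger pads; the fingertips stand 19 mm ahead of it and the grasp point (between the pads) is the TCP (arm.tip_extent is the distance from the TCP to the fingertips, in m); z points along the fingers, y is the line along which they close (so a half turn about z gives the same grasp; the last joint's range is limited). The gripper opens to 85 mm and grips with 20 to 120 N. Pads are 22 mm wide; open, the fingers measure 114 mm over their backs; the gripper's body (76 mm by 85 mm) begins 54 mm behind the grasp point. The pads swing forward as they close: fully open they stand 13 mm farther back than shut.
Start: joints at [1.091, 0.104, 0.097, 1.564, 0, 1.353], TCP at [0.155, 0.58, 0.25] pointing down, gripper open.
Joint ranges: [-2.99, 2.99], [-0.84, 1.86], [-1.1, 1.16], [-1.84, 2.11], [-1.51, 1.56], [-3.14, 3.14]. Speed limits (rad/s): [2.22, 2.22, 2.57, 3.14, 3.14, 3.14].

## Interface

Orientations are given as [roll, pitch, yaw] about the fixed x, y, z axes, in that order (R = Rz(yaw) Ry(pitch) Rx(roll)).
In Python, from plant import readout, camera, order, finder, arm gives the robot as it stands.
- The arm moves only by the shell command python3 -m creep 'ROWS'. ROWS is JSON, a list of rows, each a list of 3 entries, a list of its own where there are three numbers: the finger opening in mm, from 0 to 85.4, then the shift along the tool's x, y, z in units of 30 mm (1.0 is 30 mm), then the turn about the tool's z in units of 6 degrees (1.0 is 6 degrees). In form: [[fingers, [tx, ty, tz], roll], ...]. A call has 1 to 5 rows; each row is the pose to reach, as a shift and turn from the pose commanded when the call began, along the tool's axes at that moment; what a row does not reach only later rows make up. A row lasts 1/10 s, in which the tool goes at most 50 mm and 8.59 degrees, less where a joint would pass 70% of its speed; a pose out of reach is approached as far as the arm can. A call with a gripper value outside its range is refused whole. The fingers move at their own pace and stop on an object; the grip force is fixed at half the most. Time passes only in rows, so rows that repeat a pose let the fingers close. It gives the time, the measured TCP pose, the force, the opening and the grip force at its end, in the units of the state.
- readout.get_obs(): the state, without advancing time (a new reading comes with each control period).
- camera(name): name is "scene" or "top" or "wrist"; returns a dict with "pixels" (384x512x3 uint8, blue, green, red), "fx", "fy", "cx", "cy" (pixels), "k1" (the pictures are not rectified: a ray, as slopes to the right and down, at radius r is drawn at 1 + k1 r^2 times it, then the intrinsics apply), "pose" (4x4, takes a point from camera to world coordinates); the wrist camera has in their place "tool_from_camera" (4x4, takes a point from camera to tool coordinates, whose origin is the TCP and whose axes are the flange's). Camera axes: x right, y up, looking along -z (the intrinsics and any distortion apply to the point x, -y, -z); pixel columns grow to the right and rows downward; lengths in m; the calibration is good to about 2 mm. A picture is of the moment at which its call begins: read the wrist's pose just before it. There is no depth.
- order.close_job(): hands the job in; it is judged then, once.
Trained networks look in a picture, given as the dict that the camera call returned (one of the last four; its "shot" number tells which), for a name from the list of things; names that differ only in an ending like _2 or _b are one class to them, and where a whole thing is asked for, a point or a joint stands for the part that bears it (a point fixed in the world has none). Each returns a list of dicts, best first, with "confidence" (0 to 1); they miss things now and then, are a little off and sometimes report something else, mostly with a low value. They report only what shows in the picture. A call takes as long as a camera call. They do not tell look-alikes from the thing itself.
- finder.outline_of(label, picture): "region" (384x512 bool, what is visible of it) and "box" ([left, top, right, bottom] in pixels, round what is visible of it).
- finder.spot_point(label, picture): "location" ([row, column] in pixels: a listed point, or the origin of a listed thing).
The state is a dict: "time": time; "joint_positions": joint angles; "qd": joint speeds; "joint_torque": joint torques, N m; "position": TCP position; "orientation": TCP orientation; "wrist_force": force on the tool from outside, world axes, zero at the start; "ft_torque": the same for the moment, N m; "gripper_width": finger opening in m; "grasp_force": force on a finger pad.
Only numpy, scipy, OpenCV 4.12 (cv2) and the standard library are available. Lean on these libraries where they do the work, as an engineer would, in place of code of your own. Each camera call takes 0.05 s, during which the arm holds its last target. There are 200 camera calls.

## Task

In the stage-lighting store, load the four coloured lens tubes from the cups on the wooden storage rail into the empty aluminium feed magazine in reverse order along the row: the tube now nearest the robot goes into the magazine pocket farthest from the robot, the next one into the next pocket, and so on, so that the farthest tube ends in the nearest pocket. Stand each tube upright and flat on the floor of its own pocket, tip none of them over on the way, and let go of them all.

Things in the scene. Friction and masses are not known exactly. Their poses are not given: they have to be found in the camera images.
- lens_red: red lens tube, loose, standing upright, 150 g (may vary by a third): black barrel 44 mm across for the lowest 32 mm, then a red knurled grip ring 50 mm across from 32 to 56 mm height, topped by a black bezel and a red domed lens up to 62 mm. Origin: centre of its underside; z up. It starts in the middle of the red cup.
- lens_blue: blue lens tube, loose, standing upright, 150 g (may vary by a third): black barrel 44 mm across for the lowest 32 mm, then a blue knurled grip ring 50 mm across from 32 to 56 mm height, topped by a black bezel and a blue domed lens up to 62 mm. Origin: centre of its underside; z up. It starts in the middle of the blue cup.
- lens_green: green lens tube, loose, standing upright, 150 g (may vary by a third): black barrel 44 mm across for the lowest 32 mm, then a green knurled grip ring 50 mm across from 32 to 56 mm height, topped by a black bezel and a green domed lens up to 62 mm. Origin: centre of its underside; z up. It starts in the middle of the green cup.
- lens_yellow: yellow lens tube, loose, standing upright, 150 g (may vary by a third): black barrel 44 mm across for the lowest 32 mm, then a yellow knurled grip ring 50 mm across from 32 to 56 mm height, topped by a black bezel and a yellow domed lens up to 62 mm. Origin: centre of its underside; z up. It starts in the middle of the yellow cup.
- rail: storage rail: fixed brown wooden board 284 x 86 x 8 mm, left or right of the robot's midline, carrying the four cups in a row, 66 mm apart, at x = -99, -33, 33, 99 mm in its frame; their order varies. Origin: centre of its underside; x along the row, away from the robot (turned at most 20 degrees), z up.
- magazine: feed magazine: fixed open aluminium tray 268 x 70 x 22 mm, on the other side of the midline from the rail; four empty pockets in a row, about 62 mm square inside, dark floors, centres at x = -99, -33, 33, 99 mm, y = 0 in its frame; walls 4 mm, pocket floor 4 mm above the table. Origin: centre of its underside; x along the row, away from the robot (turned at most 20 degrees), z up.
- cup_red: red square cup fixed on the rail, 62 x 62 mm outside, 16 mm tall, wall and floor 3 mm; holds the red lens tube at the start and stays where it is. Origin: centre of its underside, which lies on top of the rail (8 mm above the table); x and y along the rail's x and y.
- cup_blue: blue square cup fixed on the rail, 62 x 62 mm outside, 16 mm tall, wall and floor 3 mm; holds the blue lens tube at the start and stays where it is. Origin: centre of its underside, which lies on top of the rail (8 mm above the table); x and y along the rail's x and y.
- cup_green: green square cup fixed on the rail, 62 x 62 mm outside, 16 mm tall, wall and floor 3 mm; holds the green lens tube at the start and stays where it is. Origin: centre of its underside, which lies on top of the rail (8 mm above the table); x and y along the rail's x and y.
- cup_yellow: yellow square cup fixed on the rail, 62 x 62 mm outside, 16 mm tall, wall and floor 3 mm; holds the yellow lens tube at the start and stays where it is. Origin: centre of its underside, which lies on top of the rail (8 mm above the table); x and y along the rail's x and y.
Not all that is in view belongs to the job. Leave any orange or purple look-alike of the lens_green alone. Leave any white look-alike of the lens_blue alone.

How it is judged:
At the end, for the whole second after the job is handed in: Each tube stands in the magazine pocket mirroring its cup's place on the rail (nearest cup, farthest pocket, and so on): within 12 mm of the pocket centre along and across the row, underside within 4 mm of the pocket floor, upright within 0.12 rad, at rest (under 20 mm/s, 0.2 rad/s) (((x of cup_red in the frame of rail between -0.119 and -0.079 m and x of lens_red in the frame of magazine between 0.087 and 0.111 m) or (x of cup_red in the frame of rail between -0.053 and -0.013 m and x of lens_red in the frame of magazine between 0.021 and 0.045 m) or (x of cup_red in the frame of rail between 0.013 and 0.053 m and x of lens_red in the frame of magazine between -0.045 and -0.021 m) or (x of cup_red in the frame of rail between 0.079 and 0.119 m and x of lens_red in the frame of magazine between -0.111 and -0.087 m)) and y of lens_red in the frame of magazine between -0.012 and 0.012 m and z of lens_red in the frame of magazine between 0 and 0.008 m and angle between each of lens_red, lens_blue, lens_green, lens_yellow's own z axis and vertical below 0.12 rad and linear speed of each of lens_red, lens_blue, lens_green, lens_yellow below 0.02 m/s and angular speed of each of lens_red, lens_blue, lens_green, lens_yellow below 0.2 rad/s and ((x of cup_blue in the frame of rail between -0.119 and -0.079 m and x of lens_blue in the frame of magazine between 0.087 and 0.111 m) or (x of cup_blue in the frame of rail between -0.053 and -0.013 m and x of lens_blue in the frame of magazine between 0.021 and 0.045 m) or (x of cup_blue in the frame of rail between 0.013 and 0.053 m and x of lens_blue in the frame of magazine between -0.045 and -0.021 m) or (x of cup_blue in the frame of rail between 0.079 and 0.119 m and x of lens_blue in the frame of magazine between -0.111 and -0.087 m)) and y of lens_blue in the frame of magazine between -0.012 and 0.012 m and z of lens_blue in the frame of magazine between 0 and 0.008 m and ((x of cup_green in the frame of rail between -0.119 and -0.079 m and x of lens_green in the frame of magazine between 0.087 and 0.111 m) or (x of cup_green in the frame of rail between -0.053 and -0.013 m and x of lens_green in the frame of magazine between 0.021 and 0.045 m) or (x of cup_green in the frame of rail between 0.013 and 0.053 m and x of lens_green in the frame of magazine between -0.045 and -0.021 m) or (x of cup_green in the frame of rail between 0.079 and 0.119 m and x of lens_green in the frame of magazine between -0.111 and -0.087 m)) and y of lens_green in the frame of magazine between -0.012 and 0.012 m and z of lens_green in the frame of magazine between 0 and 0.008 m and ((x of cup_yellow in the frame of rail between -0.119 and -0.079 m and x of lens_yellow in the frame of magazine between 0.087 and 0.111 m) or (x of cup_yellow in the frame of rail between -0.053 and -0.013 m and x of lens_yellow in the frame of magazine between 0.021 and 0.045 m) or (x of cup_yellow in the frame of rail between 0.013 and 0.053 m and x of lens_yellow in the frame of magazine between -0.045 and -0.021 m) or (x of cup_yellow in the frame of rail between 0.079 and 0.119 m and x of lens_yellow in the frame of magazine between -0.111 and -0.087 m)) and y of lens_yellow in the frame of magazine between -0.012 and 0.012 m and z of lens_yellow in the frame of magazine between 0 and 0.008 m); the robot touches nothing.
It fails at once if the red lens tube is tipped over (more than 0.7 rad from upright) (angle between lens_red's own z axis and vertical above 0.7 rad).
It fails at once if the blue lens tube is tipped over (more than 0.7 rad from upright) (angle between lens_blue's own z axis and vertical above 0.7 rad).
It fails at once if the green lens tube is tipped over (more than 0.7 rad from upright) (angle between lens_green's own z axis and vertical above 0.7 rad).
It fails at once if the yellow lens tube is tipped over (more than 0.7 rad from upright) (angle between lens_yellow's own z axis and vertical above 0.7 rad).
It also fails if it takes over 99 s, if anything falls off the work surface, if the arm or the gripper's body presses on something with over 40 N, if the wrist force passes 120 N, or if a joint passes its speed limit or range.

## Working session

There is one attempt and no reset: what is moved stays moved. The work goes in short steps, Python scripts to look and compute and a shell command to move; the robot and the scene stay as the last step left them, time stands still between calls to the robot, and variables do not carry over. Pictures are saved under pics/ and viewed, at most 14 in all, crops included, and the job is handed in when it is done.

```bash
mkdir -p pics; ls; cat > h.py <<'E'
import numpy as np, cv2
from plant import readout, camera, order, finder, arm
from scipy.spatial.transform import Rotation as R
def toolT(o):
    T=np.eye(4); T[:3,:3]=R.from_euler('xyz',o['orientation']).as_matrix(); T[:3,3]=o['position']; return T
def snap(n):
    o=readout.get_obs(); c=camera(n)
    c['P']=np.array(c['pose']) if n!='wrist' else toolT(o)@np.array(c['tool_from_camera'])
    return c
def ray(c,row,col):
    x=(col-c['cx'])/c['fx']; y=(row-c['cy'])/c['fy']
    rd=np.hypot(x,y); r=rd
    for _ in range(20): r=rd/(1+c['k1']*r*r)
    s=r/rd if rd>0 else 1
    d=c['P'][:3,:3]@np.array([x*s,-y*s,-1.]); return c['P'][:3,3],d/np.linalg.norm(d)
def atz(c,row,col,z):
    p,d=ray(c,row,col); return p+d*(z-p[2])/d[2]
def proj(c,X):
    q=c['P'][:3,:3].T@(np.array(X)-c['P'][:3,3]); x,y=q[0]/-q[2],-q[1]/-q[2]
    k=1+c['k1']*(x*x+y*y); return c['cy']+c['fy']*y*k, c['cx']+c['fx']*x*k
def tri(rs):
    A=np.zeros((3,3));b=np.zeros(3)
    for p,d in rs:
        M=np.eye(3)-np.outer(d,d);A+=M;b+=M@p
    X=np.linalg.solve(A,b); return X,[np.linalg.norm((np.eye(3)-np.outer(d,d))@(X-p)) for p,d in rs]
E
cat > a.py <<'E'
from h import *
import pickle
cs={n:snap(n) for n in('scene','top')}
for n,c in cs.items():
    cv2.imwrite(f'pics/{n}0.png',c['pixels'])
    print(n,c['P'].round(3).tolist(),c['fx'],c['k1'])
    for l in ['lens_red','lens_blue','lens_green','lens_yellow','cup_red','cup_blue','cup_green','cup_yellow','rail','magazine']:
        print(l,[(np.round(d['location'],1).tolist(),round(d['confidence'],2)) for d in finder.spot_point(l,c)][:4],[np.round(d['box']).tolist()+[round(d['confidence'],2)] for d in finder.outline_of(l,c)][:3])
print(readout.get_obs())
E
python3 a.py
```

```text
pics
scene [[-0.795, -0.498, 0.346, 0.777], [0.606, -0.643, 0.469, 0.315], [-0.011, 0.583, 0.813, 0.697], [0.0, 0.0, 0.0, 1.0]] 392.2304041608104 0.043134102037830156
lens_red [([136.7, 236.1], 0.82)] [[226.0, 115.0, 248.0, 145.0, 0.66], [141.0, 134.0, 263.0, 209.0, 0.2]]
lens_blue [([119.6, 264.2], 0.92), ([155.5, 211.6], 0.88)] [[256.0, 95.0, 278.0, 124.0, 0.73], [219.0, 130.0, 257.0, 155.0, 0.66], [198.0, 128.0, 222.0, 163.0, 0.62]]
lens_green [([186.9, 168.6], 0.85), ([125.9, 192.2], 0.72)] [[159.0, 207.0, 188.0, 245.0, 0.97], [150.0, 163.0, 175.0, 194.0, 0.72], [176.0, 102.0, 201.0, 132.0, 0.56]]
lens_yellow [([170.0, 190.4], 0.85)] [[174.0, 146.0, 203.0, 178.0, 0.62]]
cup_red [([141.7, 236.0], 0.5)] [[220.0, 130.0, 253.0, 154.0, 0.55], [288.0, 242.0, 410.0, 383.0, 0.5]]
cup_blue [([155.5, 213.2], 0.64), ([184.5, 168.9], 0.49)] [[197.0, 144.0, 236.0, 169.0, 0.54]]
cup_green [([187.0, 163.5], 0.93), ([155.8, 208.2], 0.66)] [[146.0, 175.0, 187.0, 203.0, 0.83]]
cup_yellow [([175.0, 192.9], 0.8), ([154.6, 213.6], 0.33)] [[174.0, 162.0, 216.0, 187.0, 0.86]]
rail [([166.2, 202.6], 0.8
[... 1393 characters left out ...]
 0.22]]
{'time': 2.1, 'joint_positions': array([1.09128975e+00, 1.04106592e-01, 9.73093193e-02, 1.56392977e+00,
       2.55431777e-05, 1.35310191e+00]), 'qd': array([-0.00019031,  0.00169542,  0.00172802,  0.00027567,  0.0006233 ,
       -0.00021507]), 'joint_torque': array([ 2.19575004e-04, -5.56741047e+01,  5.03768098e+01,  4.61501422e-04,
       -2.03762688e-04,  2.96806581e-05]), 'position': array([0.15528923, 0.57957806, 0.25033196]), 'orientation': array([ 3.14151948e+00, -9.97536404e-06,  2.87978049e+00]), 'wrist_force': array([-0.60653441,  0.70271768,  0.26380017]), 'ft_torque': array([ 0.01767123, -0.00671142, -0.02126068]), 'grasp_force': 0.0, 'gripper_width': 0.08546874074470756}
```

```bash
python3 - <<'E'
import cv2,numpy as np
t=cv2.imread('pics/top0.png'); s=cv2.imread('pics/scene0.png')
a=cv2.resize(t[100:300,100:400],(800,533)); b=cv2.resize(s[80:384,130:430],(592,600))
cv2.imwrite('pics/a.png',a); cv2.imwrite('pics/b.png',b)
E
```

```text
(no output)
```

View pics/a.png

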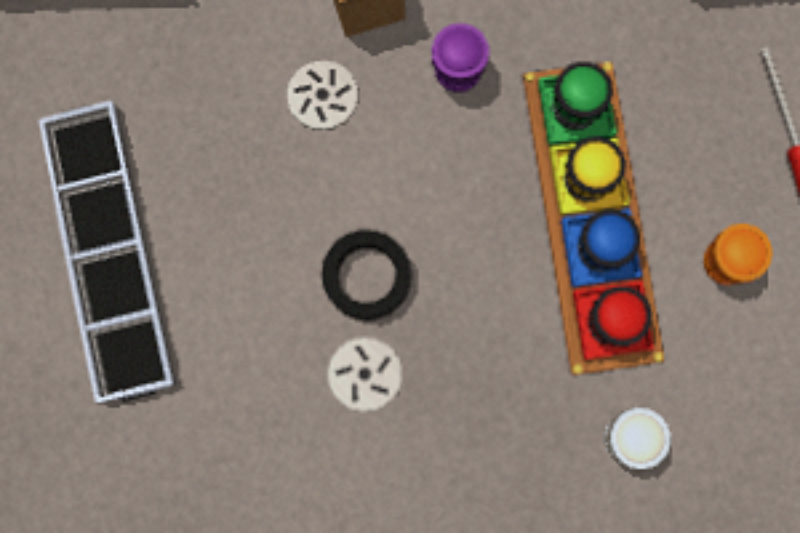

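View pics/b.png

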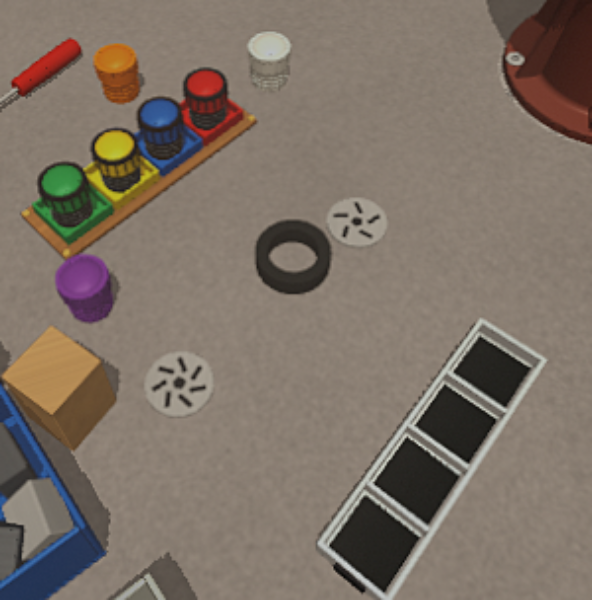

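```bash
cat > m.py <<'E'
from h import *
from scipy.optimize import minimize
cs=[snap('top'),snap('scene')]
L=['red','blue','yellow','green']
def pts(pre):
    return [[finder.spot_point(pre+l,c) for c in cs] for l in L]
for pre in('lens_','cup_'):
    for l in L:
        D=[finder.spot_point(pre+l,c) for c in cs]
        best=min(((tri([ray(c,*d['location']) for c,d in zip(cs,(a,b))])) for a in D[0] for b in D[1]),key=lambda t:max(t[1]),default=None)
        if best: print(pre+l,best[0].round(4),np.round(best[1],4))
# domes: lens outline top centre by colour: fit cylinder-ish hull per tube (x,y,z0 free) on finder outlines
def hullmask(c,P):
    q=np.array([proj(c,p)[::-1] for p in P]); h=cv2.convexHull((q*64).astype(np.int32))
    m=np.zeros((384,512),np.uint8); cv2.fillConvexPoly(m,h,255,cv2.LINE_AA,6) ; return m/255.
def fit(model,x0,regs,step):
    def cost(x):
        s=0
        for c,r in zip(cs,regs):
            m=hullmask(c,model(x)); s+=1-np.minimum(m,r).sum()/np.maximum(m,r).sum()
        return s
    best=None
    for k in range(3):
        S=np.array([x0]+[np.array(x0)+np.eye(len(x0))[i]*step[i]*(1-2*(k%2)) for i in range(len(x0))])
        r=minimize(cost,x0,method='Nelder-Mead',options=dict(initial_simplex=S,xatol=1e-5,fatol=1e-5,maxiter=600)); x0=r.x
    return r.x,r.fun
def box(L_,W,H):
    def f(x):
        c,s=np.cos(x[2]),np.sin(x[2])
        return [[x[0]+c*a-s*b,x[1]+s*a+c*b,z] for a in(-L_/2,L_/2) for b in(-W/2,W/2) for z in(0,x[3] if len(x)>3 else H)]
    return f
def reg(l):
    return [max(finder.outline_of(l,c),key=lambda d:d['confidence']*1.)['region'].astype(float) for c in cs]
mr=reg('magazine')
ys,xs=np.nonzero(mr[0]); p=atz(cs[0],ys.mean(),xs.mean(),.01); print('mag init',p)
for k in (1,-1):
  print('mag fit',[np.round(v,4) for v in fit(box(.268,.07,.022),[p[0],p[1],.12*k],mr,[.01,.01,.05])])
print('mag fit h',[np.round(v,4) for v in fit(box(.268,.07,.022),[p[0],p[1],.12,.02],mr,[.01,.01,.05,.01])])
# colour blobs of tubes' domes: hue masks in top view
E
python3 m.py
```

```text
lens_blue [ 0.5061 -0.2354  0.0007] [0.0033 0.0033]
lens_yellow [ 0.5687 -0.2233  0.0082] [0.0034 0.0034]
lens_green [ 0.4964 -0.3482  0.0045] [0.0021 0.0021]
cup_red [ 4.341e-01 -2.473e-01  1.000e-04] [0.0057 0.0057]
cup_blue [ 0.5041 -0.2291  0.0102] [0.0018 0.0018]
cup_yellow [ 0.5707 -0.2251  0.0025] [0.0039 0.0039]
cup_green [ 0.6396 -0.2066  0.0152] [0.0007 0.0007]
mag init [ 0.51204498 -0.23974321  0.01      ]
mag fit [array([ 0.5979, -0.303 , -0.7133]), np.float64(1.8648)]
mag fit [array([ 0.5982, -0.3024, -0.7056]), np.float64(1.8648)]
mag fit h [array([ 0.6201, -0.246 , -0.0511, -0.    ]), np.float64(1.8574)]
```

```bash
cat > m2.py <<'E'
import re
src=open('m.py').read(); a=src.index('# domes'); b=src.index('def reg')
exec("from h import *\nfrom scipy.optimize import minimize\ncs=[snap('top'),snap('scene')]\n"+src[a:b])
def reg(l,boxes):
    out=[]
    for c,B in zip(cs,boxes):
        ds=[d for i in range(1) for d in finder.outline_of(l,c)]
        out.append(min(ds,key=lambda d:np.abs(np.array(d['box'])-B).sum())['region'].astype(float))
    return out
mr=reg('magazine',[[113,139,169,254],[288,242,410,383]]); print([m.sum() for m in mr])
ys,xs=np.nonzero(mr[0]); p=atz(cs[0],ys.mean(),xs.mean(),.01); print('mag init',p)
print('mag fit',[np.round(v,4) for v in fit(box(.268,.07,.022),[p[0],p[1],.19],mr,[.01,.01,.05])])
print('mag fit h',[np.round(v,4) for v in fit(box(.268,.07,.022),[p[0],p[1],.19,.02],mr,[.01,.01,.05,.01])])
q=[atz(cs[0],r,c,.008)[:2] for r,c in [(128.9,298.7),(124.7,328),(238.4,316.7),(233.9,347.1)]]
print('rail corners',np.round(q,4).tolist(),np.mean(q,0),)
d=(q[0]+q[1]-q[2]-q[3])/2; print(np.arctan2(d[1],d[0]),np.linalg.norm(d))
hsv=[cv2.cvtColor(c['pixels'],cv2.COLOR_BGR2HSV) for c in cs]
E
python3 m2.py
```

```text
[np.float64(3330.0), np.float64(6437.0)]
mag init [0.5075049  0.21754658 0.01      ]
mag fit [array([0.5113, 0.2185, 0.2289]), np.float64(0.1046)]
mag fit h [array([0.5099, 0.2183, 0.2297, 0.0161]), np.float64(0.086)]
rail corners [[0.6675, -0.1731], [0.6779, -0.2468], [0.3963, -0.208], [0.4057, -0.2816]] [ 0.53687291 -0.22738167]
0.12758306995016092 0.2739404086756782
```

```bash
cat > go.py <<'E'
import sys
from h import *
x,y,z,th=map(float,sys.argv[1:5]) # th: row yaw (closing axis along row y)
o=readout.get_obs(); T=toolT(o)
d=T[:3,:3].T@(np.array([x,y,z])-T[:3,3])/.03
cur=np.arctan2(T[1,1],T[0,1])-np.pi/2
w=lambda a:(a+np.pi/2)%np.pi-np.pi/2
print('shift',d.round(2),'roll',round(float(-np.degrees(w(th-cur))/6),2),'t',o['time'],'w',round(o['gripper_width'],4))
E
python3 go.py 0.46 0.2 0.3 0.22; python3 -c "
from h import *
c=camera('wrist');print(np.round(c['tool_from_camera'],3),c['fx'],c['cx'],c['cy'],c['k1'])"
```

```text
shift [-13.09  -9.59  -1.66] roll -4.6 t 3.3 w 0.0855
[[-0.001  0.964  0.265  0.067]
 [ 1.     0.001  0.001  0.   ]
 [ 0.001  0.265 -0.964 -0.125]
 [ 0.     0.     0.     1.   ]] 298.7226147820005 258.19583612490254 190.3192984073306 -0.06397939287027626
```

```bash
python3 -m creep '[[85,[-13.1,-9.6,-1.66],-4.6],[85,[-13.1,-9.6,-1.66],-4.6],[85,[-13.1,-9.6,-1.66],-4.6],[85,[-13.1,-9.6,-1.66],-4.6],[85,[-13.1,-9.6,-1.66],-4.6]]'; python3 go.py 0.46 0.2 0.3 0.22
```

```text
time: 3.85
position: [0.3054, 0.3926, 0.2751]
orientation: [3.141, 0.001, -2.919]
wrist_force: [1.1, 1.5, -0.0]
gripper_width: 0.0848
grasp_force: 0.0
shift [-3.61 -7.4  -0.83] roll 0.03 t 3.85 w 0.0848
```

```bash
python3 -m creep '[[85,[-3.6,-7.4,-0.83],0],[85,[-3.6,-7.4,-0.83],0],[85,[-3.6,-7.4,-0.83],0],[85,[-3.6,-7.4,-0.83],0],[85,[-3.6,-7.4,-0.83],0]]'; python3 -m creep '[[85,[0,0,0],0],[85,[0,0,0],0]]'
cat > w.py <<'E'
import sys
from h import *
c=snap('wrist'); n=sys.argv[1]; cv2.imwrite(f'pics/{n}.png',c['pixels'])
for l in sys.argv[2:]:
    for d in finder.spot_point(l,c)[:2]: print(l,np.round(d['location'],1),round(d['confidence'],2),atz(c,*d['location'],.011).round(4))
import pickle; pickle.dump(dict(c),open(f'{n}.pkl','wb'))
E
python3 w.py w1 magazine; python3 go.py 0.46 -0.2 0.3 0.13
```

```text
time: 4.35
position: [0.4595, 0.199, 0.3002]
orientation: [3.142, 0.001, -2.922]
wrist_force: [0.8, 0.9, 0.7]
gripper_width: 0.0851
grasp_force: 0.0
time: 4.55
position: [0.459, 0.2001, 0.2996]
orientation: [3.141, -0.0, -2.924]
wrist_force: [-0.1, 0.1, 0.6]
gripper_width: 0.0857
grasp_force: 0.0
magazine [194.8 261. ] 0.74 [0.5103 0.2148 0.011 ]
shift [  2.86 -13.07  -0.02] roll 0.86 t 4.65 w 0.0849
```

View pics/w1.png

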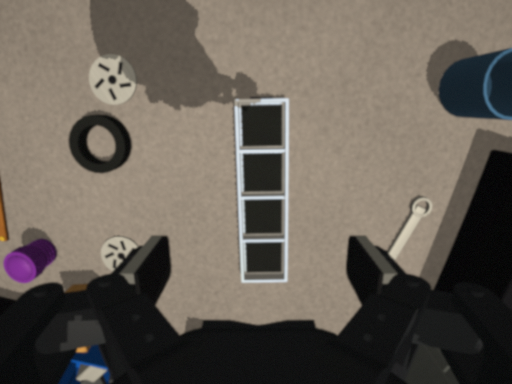

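The wrist view shows the empty magazine upright at columns 236–288, rows 98–282 (image up is toward the robot), with the tyre ring, vents and purple look-alike to the left.

```bash
cat > mf.py <<'E'
import pickle
src=open('m.py').read(); a=src.index('# domes'); b=src.index('def reg')
exec("from h import *\nfrom scipy.optimize import minimize\n"+src[a:b])
cs=[pickle.load(open('w1.pkl','rb'))]
hsv=cv2.cvtColor(cs[0]['pixels'],cv2.COLOR_BGR2HSV)
q=[]
for (r,c) in [(100,236),(98,288),(282,242),(281,287)]: q.append(atz(cs[0],r,c,.022)[:2])
q=np.array(q);d=(q[2]+q[3]-q[0]-q[1])/2
print(q.round(4).tolist(),q.mean(0),np.arctan2(d[1],d[0]),np.linalg.norm(d))
m=np.zeros((384,512));d=[d for d in finder.outline_of('magazine',cs[0])] if 0 else None
g=cv2.cvtColor(cs[0]['pixels'],cv2.COLOR_BGR2GRAY)
br=((hsv[...,2]>150)&(hsv[...,1]<60)).astype(np.uint8)
n,lab,st,_=cv2.connectedComponentsWithStats(br); 
k=[i for i in range(1,n) if abs(st[i,0]-237)<8 and st[i,3]>100]; print(st[k])
pts=np.argwhere(np.isin(lab,k))[:,::-1].astype(np.int32)
mm=np.zeros((384,512),np.uint8);cv2.fillConvexPoly(mm,cv2.convexHull(pts),1)
print(fit(box(.268,.07,.022),[*q.mean(0),.22],[mm.astype(float)],[.01,.01,.05]))
E
python3 mf.py
python3 -m creep '[[85,[2.9,-13.1,0],0.9],[85,[2.9,-13.1,0],0.9],[85,[2.9,-13.1,0],0.9],[85,[2.9,-13.1,0],0.9],[85,[2.9,-13.1,0],0.9]]' | head -2;  python3 go.py 0.46 -0.2 0.3 0.13
```

```text
[[0.3892, 0.1545], [0.3722, 0.2199], [0.6496, 0.2159], [0.633, 0.2829]] [0.51100926 0.21829931] 0.2342094654843888 0.26796697385349644
[]
time: 5.15
position: [0.4586, -0.0493, 0.2999]
shift [ 0.6  -4.99 -0.  ] roll -0.01 t 5.15 w 0.0852Traceback (most recent call last):
  File "mf.py", line 16, in <module>
    mm=np.zeros((384,512),np.uint8);cv2.fillConvexPoly(mm,cv2.convexHull(pts),1)
                                    ~~~~~~~~~~~~~~~~~~^^^^^^^^^^^^^^^^^^^^^^^^^^
cv2.error: OpenCV(4.12.0) /io/opencv/modules/imgproc/src/drawing.cpp:2404: error: (-215:Assertion failed) points.checkVector(2, CV_32S) >= 0 in function 'fillConvexPoly'
```

```bash
python3 -m creep '[[85,[0.6,-5,0],0],[85,[0.6,-5,0],0],[85,[0.6,-5,0],0],[85,[0.6,-5,0],0],[85,[0.6,-5,0],0]]' | head -3;  python3 w.py w2 lens_red lens_blue lens_yellow lens_green cup_red cup_blue cup_yellow cup_green rail
```

```text
time: 5.65
position: [0.4599, -0.1997, 0.2993]
orientation: [3.141, -0.0, -3.016]
lens_red [139.2 233. ] 0.75 [ 0.4382 -0.2378  0.011 ]
lens_blue [ 60.9 230.8] 0.72 [ 0.3379 -0.2513  0.011 ]
lens_blue [188.7 232.7] 0.62 [ 0.5083 -0.231   0.011 ]
lens_yellow [229.3 234.4] 0.6 [ 0.5703 -0.2221  0.011 ]
lens_green [165.3 154.6] 0.86 [ 0.488  -0.3443  0.011 ]
lens_green [269.5 236.2] 0.77 [ 0.6371 -0.2125  0.011 ]
cup_blue [184.7 232.7] 0.89 [ 0.5024 -0.2316  0.011 ]
cup_blue [187.8 230.9] 0.5 [ 0.5073 -0.2337  0.011 ]
cup_yellow [230.9 235.2] 0.66 [ 0.5727 -0.2207  0.011 ]
cup_green [267.6 235.9] 0.59 [ 0.6338 -0.2133  0.011 ]
cup_green [187.9 232. ] 0.28 [ 0.5073 -0.2321  0.011 ]
```

View pics/w2.png

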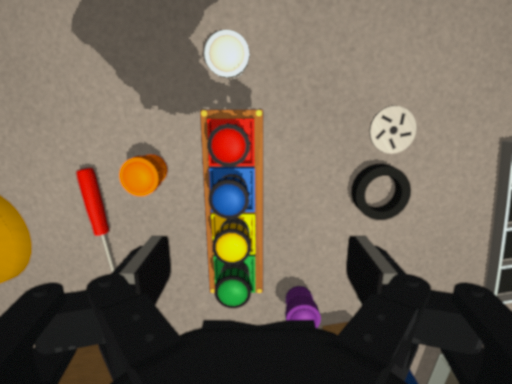

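Near to far on the rail: red (229,144), blue (229,197), yellow (233,247), green (233,291), all in their cups. The look-alikes white (227,53), orange (140,176) and purple (302,305) stand off the rail, and the earlier enlarged crop confirms it.

```bash
cat > ht.py <<'E'
from h import *
import pickle
w=pickle.load(open('w2.pkl','rb')); t=snap('top'); s=snap('scene')
rc=np.array([.5371,-.2265]); th=.1276; u=np.array([np.cos(th),np.sin(th)])
H={'red':0,'blue':112,'yellow':28,'green':65}
for l,a in zip(['red','blue','yellow','green'],[-.099,-.033,.033,.099]):
    g=np.r_[rc+a*u,.070]; rays=[]
    for c in (w,t,s):
        r,k=map(int,proj(c,g)); hsv=cv2.cvtColor(c['pixels'],cv2.COLOR_BGR2HSV).astype(int)
        dh=np.abs(hsv[...,0]-H[l]); dh=np.minimum(dh,180-dh)
        m=((dh<12)&(hsv[...,1]>120)&(hsv[...,2]>60)).astype(np.uint8)
        m[:max(0,r-14)]=0;m[r+15:]=0;m[:,:k-14]=0;m[:,k+15:]=0
        # dome = largest round blob after opening
        m=cv2.morphologyEx(m,cv2.MORPH_OPEN,np.ones((5,5),np.uint8)); n,lab,st,ce=cv2.connectedComponentsWithStats(m)
        i=1+np.argmin([np.hypot(ce[j][1]-r,ce[j][0]-k) for j in range(1,n)]) if n>1 else None
        rays.append(ray(c,ce[i][1],ce[i][0]) if i else ray(c,r,k)); print(l,(r,k),ce[i].round(1) if i else None,st[i][2:] if i else'')
    for name,rs in (('w+t',rays[:2]),('w+s',[rays[0],rays[2]]),('all',rays)):
        X,e=tri(rs); print(name,X.round(4),np.round(e,4), 'pred',g.round(4))
E
python3 ht.py
```

```text
red (144, 227) [227.2 144.2] [ 29  29 812]
red (217, 333) [333. 217.] [ 29  29 841]
red (120, 233) [233.4 122. ] [ 18  13 198]
w+t [ 0.4426 -0.2422  0.0436] [0.0006 0.0006] pred [ 0.4389 -0.2391  0.07  ]
w+s [ 0.4392 -0.2401  0.0644] [0.0001 0.0001] pred [ 0.4389 -0.2391  0.07  ]
all [ 0.4399 -0.2391  0.0654] [0.0012 0.0013 0.0003] pred [ 0.4389 -0.2391  0.07  ]
blue (198, 229) [228.6 198.7] [ 29  29 761]
blue (189, 328) None 
blue (135, 211) [210.3 136.9] [ 18  13 198]
w+t [ 0.5064 -0.2308  0.0635] [0.0014 0.0014] pred [ 0.5044 -0.2307  0.07  ]
w+s [ 0.5065 -0.2317  0.0664] [0.0001 0.0001] pred [ 0.5044 -0.2307  0.07  ]
all [ 0.5061 -0.2308  0.0665] [0.0009 0.0019 0.001 ] pred [ 0.5044 -0.2307  0.07  ]
yellow (246, 230) [230.4 246.5] [ 29  29 752]
yellow (160, 324) None 
yellow (151, 187) [187.4 153.4] [ 20  16 254]
w+t [ 0.574  -0.2233  0.0617] [0.0002 0.0002] pred [ 0.5698 -0.2223  0.07  ]
w+s [ 0.5715 -0.2226  0.0657] [0.0006 0.0006] pred [ 0.5698 -0.2223  0.07  ]
all [ 0.572  -0.2226  0.066 ] [0.0004 0.0011 0.001 ] pred [ 0.5698 -0.2223  0.07  ]
green (290, 232) [232.  292.2] [ 29  25 628]
green (133, 319) [316.8 131.7] [ 13  15 157]
green (168, 162) [160.9 171. ] [ 19  15 237]
w+t [ 0.6444 -0.212   0.059 ] [0.0023 0.0023] pred [ 0.6353 -0.2139  0.07  ]
w+s [ 0.6397 -0.2136  0.0669] [0.0005 0.0005] pred [ 0.6353 -0.2139  0.07  ]
all [ 0.64   -0.2115  0.0679] [0.0025 0.003  0.0007] pred [ 0.6353 -0.2139  0.07  ]
```

```bash
python3 go.py .4403 -.2388 .13 .13;python3 go.py .4403 -.2388 .055 .13
```

```text
shift [ 0.82 -1.2   5.66] roll -0.04 t 6.25 w 0.085
shift [ 0.82 -1.2   8.16] roll -0.04 t 6.25 w 0.085
```

```bash
python3 -m creep '[[85,[0.82,-1.2,1.5],0],[85,[0.82,-1.2,3],0],[85,[0.82,-1.2,4.5],0],[85,[0.82,-1.2,5.66],0],[85,[0.82,-1.2,5.66],0]]' | head -3; python3 go.py .4403 -.2388 .055 .13; python3 w.py w3
```

```text
time: 6.75
position: [0.4375, -0.2367, 0.1248]
orientation: [3.135, -0.005, -3.016]
shift [-0.1  -0.1   2.32] roll -0.05 t 6.75 w 0.0849
```

View pics/w3.png

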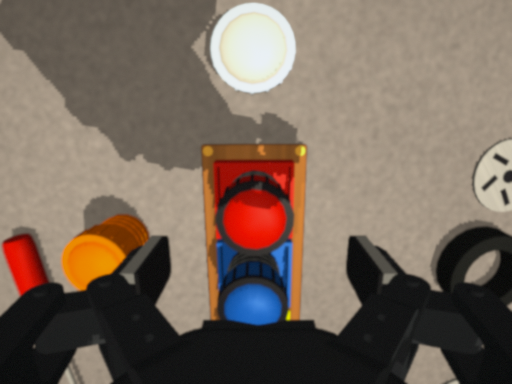

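The red tube sits at (254,218), centred between the fingers (mid column about 258). Before descending I check its position at the dome's height.

```bash
python3 -c "
from h import *;import pickle
c=pickle.load(open('w3.pkl','rb'));print(atz(c,218,254,.069),atz(c,303,253,.069))"
python3 -m creep '[[85,[-0.05,-0.05,0.8],0],[85,[-0.05,-0.05,1.5],0],[85,[-0.05,-0.05,2.1],0],[85,[-0.05,-0.05,2.3],0],[85,[-0.05,-0.05,2.3],0]]' | head -4;python3 go.py .4403 -.2388 .055 .13
```

```text
[ 0.43882494 -0.23917198  0.069     ] [ 0.50229147 -0.23221106  0.069     ]
time: 7.3
position: [0.4424, -0.2407, 0.0623]
orientation: [-3.141, 0.001, -3.016]
wrist_force: [0.2, -0.0, -0.4]
shift [0.06 0.07 0.24] roll -0.04 t 7.3 w 0.0851
```

```bash
python3 -m creep '[[85,[0.05,0.05,0.22],0],[40,[0.05,0.05,0.22],0],[40,[0.05,0.05,0.22],0],[40,[0.05,0.05,0.22],0],[40,[0.05,0.05,0.22],0]]'; python3 -m creep '[[40,[0,0,0],0],[40,[0,0,0],0],[40,[0,0,0],0],[40,[0,0,0],0]]'
```

```text
time: 7.8
position: [0.4406, -0.2393, 0.0552]
orientation: [-3.141, 0.001, -3.016]
wrist_force: [-1.0, 0.8, 5.4]
gripper_width: 0.0486
grasp_force: 62.0
time: 8.2
position: [0.4406, -0.2393, 0.0552]
orientation: [-3.141, 0.001, -3.016]
wrist_force: [-0.5, 0.5, 6.2]
gripper_width: 0.0482
grasp_force: 62.1
```

```bash
python3 -m creep '[[40,[0,0,-0.7],0],[40,[0,0,-1.7],0],[40,[0,0,-2.8],0],[40,[0,0,-3.5],0],[40,[0,0,-3.5],0]]'; python3 go.py .6073 .2411 .16 .232
```

```text
time: 8.7
position: [0.4413, -0.24, 0.1624]
orientation: [-3.138, 0.003, -3.016]
wrist_force: [0.3, -1.4, -2.0]
gripper_width: 0.0487
grasp_force: 62.2
shift [-7.5  15.22  0.05] roll -1.02 t 8.7 w 0.0487
```

```bash
python3 -m creep '[[40,[-0.4,0.7,0],0],[40,[-1,2,0],-0.2],[40,[-1.7,3.4,0],-0.4],[40,[-2.4,4.8,0],-0.6],[40,[-3.1,6.2,0],-0.8]]' |head -2;python3 -m creep '[[40,[-0.7,1.4,0],-0.2],[40,[-1.4,2.8,0],-0.2],[40,[-2.1,4.2,0],-0.2],[40,[-2.8,5.6,0],-0.2],[40,[-3.4,7,0],-0.2]]'|tail -5;  python3 go.py .6073 .2411 .16 .232
```

```text
time: 9.2
position: [0.5088, -0.0407, 0.1578]
position: [0.5648, 0.1859, 0.1575]
orientation: [3.141, -0.002, -2.911]
wrist_force: [2.4, -0.6, -1.4]
gripper_width: 0.0487
grasp_force: 62.3
shift [-1.8   1.47 -0.09] roll -0.01 t 9.7 w 0.0487
```

```bash
python3 -m creep '[[40,[-1,0.7,0],0],[40,[-1.2,1,0],0],[40,[-1.2,1,0],0],[40,[-1.2,1,0],0]]' |head -2; python3 go.py .6073 .2411 .16 .232
```

```text
time: 10.1
position: [0.5926, 0.2206, 0.1583]
shift [-0.63  0.55 -0.06] roll -0.02 t 10.1 w 0.0485
```

```bash
python3 -m creep '[[40,[-0.63,0.55,0],0],[40,[-0.63,0.55,0.6],0],[40,[-0.63,0.55,1.6],0],[40,[-0.63,0.55,2.6],0],[40,[-0.63,0.55,2.6],0]]' |head -3; python3 go.py .6073 .2411 .0485 .232; python3 w.py w4
```

```text
time: 10.6
position: [0.6047, 0.2397, 0.0766]
orientation: [3.141, -0.008, -2.913]
shift [-0.1   0.03  0.94] roll -0.03 t 10.6 w 0.0484
```

View pics/w4.png

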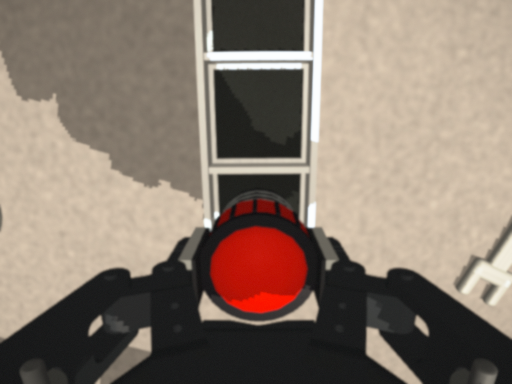

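Red is aligned with the row (column 259 against 258); I check the divider wall at rows 160–173 against the model and lower it.

```bash
python3 -c "
from h import *;import pickle
c=pickle.load(open('w4.pkl','rb'))
for r in (54,165):
  p=atz(c,r,259,.022)[:2]-[.511,.2183]; print(p@[.9732,.2299],p@[-.2299,.9732])"
python3 -m creep '[[40,[-0.05,0,0.3],0],[40,[-0.05,0,0.6],0],[40,[-0.05,0,0.75],0],[40,[-0.05,0,0.75],0]]'; python3 go.py .6073 .2411 .0485 .232
```

```text
-0.001201055293506326 -0.00011580455119435947
0.062209982247334476 -0.0003394962889523394
time: 11.05
position: [0.6091, 0.242, 0.0583]
orientation: [3.142, -0.001, -2.911]
wrist_force: [0.2, -0.5, -0.7]
gripper_width: 0.0484
grasp_force: 62.3
shift [ 0.06 -0.01  0.33] roll -0.02 t 11.05 w 0.0484
```

```bash
python3 -m creep '[[40,[0.1,0,0.15],0],[40,[0.1,0,0.28],0],[40,[0.1,0,0.33],0],[40,[0.1,0,0.33],0]]'
```

```text
time: 11.45
position: [0.6063, 0.2414, 0.0486]
orientation: [3.142, -0.0, -2.911]
wrist_force: [0.1, 0.3, -1.9]
gripper_width: 0.0486
grasp_force: 62.4
```

```bash
python3 -m creep '[[40,[0,0,0.03],0],[40,[0,0,0.05],0],[40,[0,0,0.05],0]]'|sed -n 2,4p;python3 -m creep '[[60,[0,0,0.05],0],[68,[0,0,0.05],0],[75,[0,0,0.05],0],[75,[0,0,0.05],0],[75,[0,0,0.05],0]]'; python3 -m creep '[[75,[0,0,-0.7],0],[75,[0,0,-1.7],0],[75,[0,0,-2.8],0],[85,[0,0,-3.2],0],[85,[0,0,-3.2],0]]';python3 go.py .5058 -.2304 .15 .13; python3 w.py w5
```

```text
position: [0.6067, 0.2415, 0.0483]
orientation: [-3.142, 0.001, -2.911]
wrist_force: [-2.1, -0.5, 4.8]
time: 12.25
position: [0.6065, 0.2414, 0.0458]
orientation: [3.142, 0.0, -2.911]
wrist_force: [0.4, 0.1, -0.6]
gripper_width: 0.0753
grasp_force: 0.0
time: 12.75
position: [0.6078, 0.2417, 0.1441]
orientation: [-3.142, 0.004, -2.911]
wrist_force: [0.1, -0.5, -0.5]
gripper_width: 0.0852
grasp_force: 0.0
shift [  6.9  -14.54  -0.22] roll 0.96 t 12.75 w 0.0852
```

View pics/w5.png

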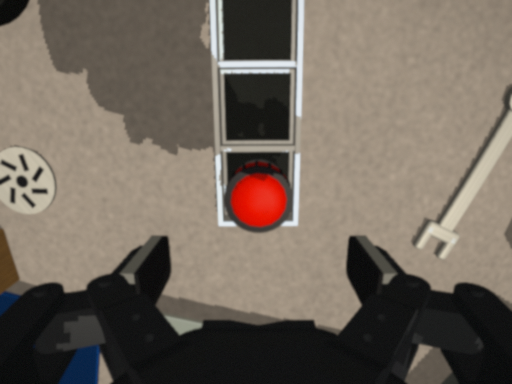

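Red stands upright in the farthest pocket (dome at 259,200). Next is blue.

```bash
python3 -m creep '[[85,[0.7,-1.4,0],0.2],[85,[1.4,-2.9,0],0.4],[85,[2.1,-4.4,0],0.6],[85,[2.8,-5.9,0],0.8],[85,[3.5,-7.3,0],0.95]]' |head -2;python3 -m creep '[[85,[0.7,-1.4,0],0],[85,[1.4,-2.8,0],0],[85,[1.9,-4.2,0],0],[85,[2.5,-5.6,0],0],[85,[2.8,-6.5,0],0]]'|head -2; python3 -m creep '[[85,[0,0,0],0]]'|head -2; python3 go.py .5050 -.2310 .1 .13
```

```text
time: 13.3
position: [0.5525, 0.0026, 0.1395]
time: 13.8
position: [0.4945, -0.2022, 0.1395]
time: 13.9
position: [0.4948, -0.2028, 0.1396]
shift [-0.22 -0.98  1.32] roll -0.03 t 13.9 w 0.0852
```

```bash
python3 -m creep '[[85,[-0.22,-0.98,0.3],0],[85,[-0.22,-0.98,0.9],0],[85,[-0.22,-0.98,1.3],0],[85,[-0.22,-0.98,1.3],0]]'|head -3;  python3 go.py .5050 -.2310 .055 .13; python3 w.py w6; python3 -c "
from h import *
c=cv2.imread('pics/w6.png');cv2.imwrite('pics/w6c.png',c)
h=cv2.cvtColor(c,cv2.COLOR_BGR2HSV);m=cv2.inRange(h,(105,150,70),(125,255,255));m=cv2.morphologyEx(m,cv2.MORPH_OPEN,np.ones((9,9)));n,l,s,ce=cv2.connectedComponentsWithStats(m)
import pickle;k=pickle.load(open('w6.pkl','rb'))
for i in range(1,n):print(s[i],ce[i],atz(k,ce[i][1],ce[i][0],.07))"
```

```text
time: 14.3
position: [0.5052, -0.2264, 0.0995]
orientation: [3.137, -0.004, -3.01]
shift [ 0.02 -0.16  1.48] roll 0.01 t 14.3 w 0.085
[ 208  162   88   42 2164] [253.23475046 176.75277264] [ 0.47396895 -0.23321647  0.07      ]
[ 213  199   72   67 3845] [248.29258778 231.69674902] [ 0.5054239  -0.23200427  0.07      ]
```

```bash
python3 -m creep '[[85,[0,-0.15,0.5],0],[85,[0,-0.15,1],0],[85,[0,-0.15,1.3],0],[85,[0,-0.15,1.3],0]]'|head -2;  python3 go.py .5052 -.2312 .055 .13
```

```text
time: 14.75
position: [0.5063, -0.2319, 0.0617]
shift [0.03 0.03 0.22] roll 0.01 t 14.75 w 0.085
```

```bash
python3 -m creep '[[85,[0.03,0.03,0.22],0],[40,[0.03,0.03,0.22],0],[40,[0.03,0.03,0.22],0],[40,[0.03,0.03,0.22],0],[40,[0.03,0.03,0.22],0]]'; python3 -m creep '[[40,[0,0,0],0],[40,[0,0,-0.7],0],[40,[0,0,-1.7],0],[40,[0,0,-2.8],0],[40,[0,0,-3.5],0]]';  python3 go.py .5431 .2259 .16 .232
```

```text
time: 15.25
position: [0.5069, -0.2324, 0.0581]
orientation: [-3.141, 0.001, -3.011]
wrist_force: [-0.6, 0.3, 3.7]
gripper_width: 0.0483
grasp_force: 62.3
time: 15.75
position: [0.5067, -0.2323, 0.1643]
orientation: [-3.141, 0.001, -3.011]
wrist_force: [0.1, -0.1, -1.5]
gripper_width: 0.0484
grasp_force: 62.4
shift [-3.2  14.98  0.13] roll -0.97 t 15.75 w 0.0484
```

```bash
python3 -m creep '[[40,[-0.2,0.7,0],0],[40,[-0.4,2,0],-0.2],[40,[-0.7,3.5,0],-0.4],[40,[-1,5,0],-0.6],[40,[-1.4,6.5,0],-0.97]]' |head -2;python3 -m creep '[[40,[-0.4,1.5,0],0],[40,[-0.8,3,0],0],[40,[-1.2,4.5,0],0],[40,[-1.7,6,0],0],[40,[-2.2,7.3,0],0]]'|tail -5;python3 -m creep '[[40,[0,0,0],0]]'|head -2;  python3 go.py .5431 .2259 .08 .232
```

```text
time: 16.25
position: [0.522, -0.0316, 0.1618]
position: [0.5357, 0.1974, 0.1619]
orientation: [3.141, -0.0, -2.908]
wrist_force: [1.1, -1.3, -1.9]
gripper_width: 0.0482
grasp_force: 62.6
time: 16.85
position: [0.5357, 0.1994, 0.1616]
shift [-0.45  0.8   2.72] roll 0.05 t 16.85 w 0.0482
```

```bash
python3 -m creep '[[40,[-0.45,0.8,0.4],0],[40,[-0.45,0.8,1.2],0],[40,[-0.45,0.8,2.2],0],[40,[-0.45,0.8,2.7],0],[40,[-0.45,0.8,2.7],0]]' |head -3; python3 -m creep '[[40,[0,0,0],0]]'|head -2; python3 go.py .5425 .2259 .052 .232
```

```text
time: 17.35
position: [0.542, 0.2207, 0.0785]
orientation: [3.141, -0.005, -2.91]
time: 17.45
position: [0.5442, 0.2212, 0.082]
shift [0.02 0.17 1.  ] roll -0.0 t 17.45 w 0.0482
```

```bash
python3 -m creep '[[40,[0.02,0.15,0.3],0],[40,[0.02,0.15,0.6],0],[40,[0.02,0.15,0.8],0],[40,[0.02,0.15,0.95],0],[40,[0.02,0.15,0.95],0]]'; python3 go.py .5425 .2259 .050 .232
```

```text
time: 17.95
position: [0.5418, 0.2257, 0.0519]
orientation: [3.142, -0.001, -2.909]
wrist_force: [0.9, 0.5, -1.6]
gripper_width: 0.0484
grasp_force: 62.9
shift [-0.02  0.    0.06] roll 0.01 t 17.95 w 0.0484
```

```bash
python3 -m creep '[[40,[0,0,0.05],0],[40,[0,0,0.05],0],[40,[0,0,0.05],0]]'|sed -n 2,4p;python3 -m creep '[[40,[0,0,0.04],0],[40,[0,0,0.04],0]]'|sed -n 2,4p
```

```text
position: [0.5425, 0.2258, 0.0515]
orientation: [3.142, 0.0, -2.909]
wrist_force: [0.6, -0.2, -1.9]
position: [0.5427, 0.2258, 0.0511]
orientation: [-3.141, 0.001, -2.909]
wrist_force: [-2.5, -0.9, 5.0]
```

```bash
python3 -m creep '[[60,[0,0,0],0],[68,[0,0,0],0],[75,[0,0,0],0],[75,[0,0,0],0],[75,[0,0,0],0]]'|tail -2; python3 -m creep '[[75,[0,0,-0.7],0],[75,[0,0,-1.7],0],[75,[0,0,-2.8],0],[85,[0,0,-3.2],0],[85,[0,0,-3.2],0]]'|head -2;python3 w.py w7;python3 go.py .5712 -.2225 .15 .13; 
```

```text
gripper_width: 0.0749
grasp_force: 0.0
time: 19.45
position: [0.5436, 0.226, 0.1481]
shift [  2.52 -14.76  -0.13] roll 0.98 t 19.5 w 0.0849
```

View pics/w7.png

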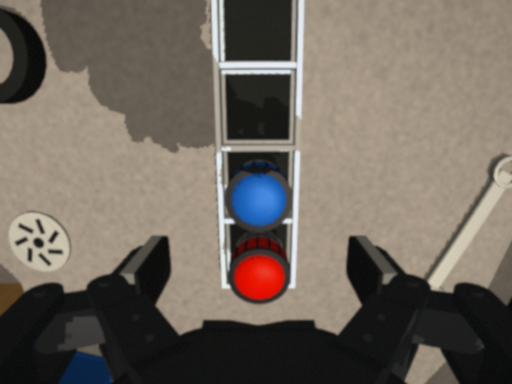

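Blue (259,198) and red (260,276) both stand upright in their pockets. Next is yellow.

```bash
python3 -m creep '[[85,[0.2,-1.5,0],0.2],[85,[0.4,-3,0],0.4],[85,[0.7,-4.5,0],0.6],[85,[1,-6,0],0.8],[85,[1.2,-7.4,0],0.98]]' |head -2;python3 -m creep '[[85,[0.1,-1.5,0],0],[85,[0.2,-3,0],0],[85,[0.3,-4.5,0],0],[85,[0.4,-6,0],0],[85,[0.5,-7,0],0]]'|head -2; python3 -m creep '[[85,[0,0,0],0]]'|head -2; python3 go.py .5712 -.2225 .1 .13
```

```text
time: 20.0
position: [0.5571, -0.0002, 0.1437]
time: 20.5
position: [0.5697, -0.2112, 0.1434]
time: 20.6
position: [0.5696, -0.2121, 0.1433]
shift [-0.01 -0.35  1.44] roll -0.04 t 20.6 w 0.0851
```

```bash
python3 -m creep '[[85,[-0.02,-0.35,0.3],0],[85,[-0.02,-0.35,0.9],0],[85,[-0.02,-0.35,1.4],0],[85,[-0.02,-0.35,1.4],0],[85,[-0.02,-0.35,1.4],0]]'|head -3; cat > col.py <<'E'
import sys,pickle
from h import *
n,lo,hi=sys.argv[1],int(sys.argv[2]),int(sys.argv[3])
c=pickle.load(open(n+'.pkl','rb'))
h=cv2.cvtColor(c['pixels'],cv2.COLOR_BGR2HSV);m=cv2.inRange(h,(lo,150,70),(hi,255,255));m=cv2.morphologyEx(m,cv2.MORPH_OPEN,np.ones((9,9)));k,l,s,ce=cv2.connectedComponentsWithStats(m)
for i in range(1,k):print(s[i],ce[i],atz(c,ce[i][1],ce[i][0],.07))
E
python3 w.py w8; python3 col.py w8 22 34;  python3 go.py .5712 -.2225 .055 .13
```

```text
time: 21.1
position: [0.5724, -0.2182, 0.1033]
orientation: [3.141, -0.001, -3.011]
[ 208  158   90   40 2284] [251.86908932 172.39010508] [ 0.53974035 -0.22605126  0.07      ]
[ 217  191   72   68 3886] [252.5620175  224.72079259] [ 0.5697328  -0.22191092  0.07      ]
shift [ 0.07 -0.12  1.64] roll 0.01 t 21.15 w 0.0851
```

```bash
python3 -m creep '[[85,[0.09,-0.12,0.5],0],[85,[0.09,-0.12,1],0],[85,[0.09,-0.12,1.4],0],[85,[0.09,-0.12,1.4],0]]'|head -2;  python3 go.py .5705 -.2222 .055 .13
```

```text
time: 21.55
position: [0.569, -0.222, 0.059]
shift [-0.05 -0.01  0.13] roll -0.0 t 21.55 w 0.0851
```

```bash
python3 -m creep '[[85,[-0.02,0,0.1],0],[40,[-0.02,0,0.1],0],[40,[-0.02,0,0.1],0],[40,[-0.02,0,0.1],0],[40,[-0.02,0,0.1],0]]'; python3 -m creep '[[40,[0,0,0],0],[40,[0,0,-0.7],0],[40,[0,0,-1.7],0],[40,[0,0,-2.8],0],[40,[0,0,-3.5],0]]';  python3 go.py .4789 .2107 .16 .232
```

```text
time: 22.05
position: [0.5718, -0.2232, 0.06]
orientation: [-3.141, 0.001, -3.012]
wrist_force: [-0.1, -1.2, 4.6]
gripper_width: 0.0481
grasp_force: 62.3
time: 22.55
position: [0.5715, -0.2231, 0.1663]
orientation: [-3.141, 0.001, -3.012]
wrist_force: [0.4, -0.8, -0.8]
gripper_width: 0.0482
grasp_force: 62.1
shift [ 1.19 14.74  0.19] roll -0.98 t 22.55 w 0.0482
```

```bash
python3 -m creep '[[40,[0.1,0.7,0],0],[40,[0.2,2,0],-0.2],[40,[0.3,3.5,0],-0.4],[40,[0.4,5,0],-0.6],[40,[0.5,6.5,0],-0.98]]' |head -2;python3 -m creep '[[40,[-0.05,1.5,0],0],[40,[-0.1,3,0],0],[40,[-0.15,4.5,0],0],[40,[-0.2,6,0],0],[40,[-0.2,7.3,0],0]]'|tail -5;python3 -m creep '[[40,[0,0,0],0]]'|head -2;  python3 go.py .4789 .2107 .08 .232
```

```text
time: 23.05
position: [0.5302, -0.03, 0.1637]
position: [0.4855, 0.185, 0.1639]
orientation: [3.141, -0.0, -2.909]
wrist_force: [0.7, -0.1, -1.1]
gripper_width: 0.0483
grasp_force: 62.2
time: 23.65
position: [0.4847, 0.1868, 0.1638]
shift [-0.    0.82  2.79] roll 0.05 t 23.65 w 0.0481
```

```bash
python3 -m creep '[[40,[0,0.82,0.4],0],[40,[0,0.82,1.2],0],[40,[0,0.82,2.2],0],[40,[0,0.82,2.7],0],[40,[0,0.82,2.7],0]]' |head -3; python3 -m creep '[[40,[0,0,0],0]]'|head -2; python3 go.py .4785 .2107 .054 .232
```

```text
time: 24.15
position: [0.4791, 0.2063, 0.0806]
orientation: [3.141, -0.004, -2.91]
time: 24.25
position: [0.481, 0.2067, 0.0838]
shift [0.05 0.15 0.99] roll 0.0 t 24.25 w 0.0482
```

```bash
python3 -m creep '[[40,[0.05,0.15,0.3],0],[40,[0.05,0.15,0.6],0],[40,[0.05,0.15,0.8],0],[40,[0.05,0.15,0.95],0],[40,[0.05,0.15,0.95],0]]'|sed -n 2,4p;  python3 -m creep '[[40,[0,0,0.05],0],[40,[0,0,0.05],0],[40,[0,0,0.05],0]]'|sed -n 2,4p;python3 go.py .4785 .2107 .054 .232
```

```text
position: [0.4777, 0.2109, 0.0537]
orientation: [3.141, -0.001, -2.909]
wrist_force: [-0.4, -0.0, -0.4]
position: [0.4784, 0.211, 0.0533]
orientation: [3.142, 0.0, -2.909]
wrist_force: [-0.2, -0.6, -0.9]
shift [-0.   -0.01 -0.02] roll 0.0 t 25.05 w 0.0485
```

```bash
python3 -m creep '[[40,[0,0,0.05],0],[40,[0,0,0.05],0],[40,[0,0,0.05],0]]'|sed -n 2,4p
```

```text
position: [0.4787, 0.2111, 0.053]
orientation: [-3.141, 0.001, -2.909]
wrist_force: [-4.4, -1.1, 11.6]
```

Contact. Releasing yellow and going for green.

```bash
python3 -m creep '[[60,[0,0,0],0],[68,[0,0,0],0],[75,[0,0,0],0],[75,[0,0,0],0],[75,[0,0,0],0]]'|tail -2; python3 -m creep '[[75,[0,0,-0.7],0],[75,[0,0,-1.7],0],[75,[0,0,-2.8],0],[85,[0,0,-3.2],0],[85,[0,0,-3.2],0]]'|head -2;python3 w.py w9;python3 go.py .6365 -.2140 .15 .13; 
```

```text
gripper_width: 0.075
grasp_force: 0.0
time: 26.35
position: [0.4795, 0.2112, 0.1494]
shift [ -1.86 -15.    -0.08] roll 0.98 t 26.4 w 0.0847
```

View pics/w9.png

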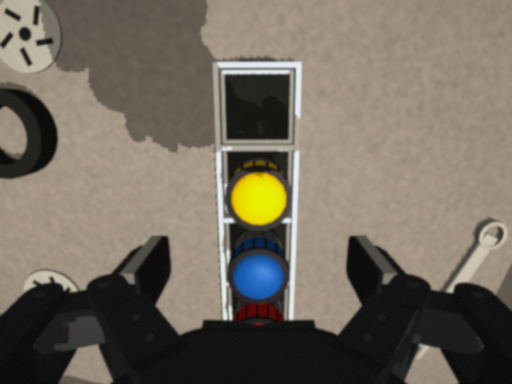

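Yellow (259,198), blue and red stand upright, and the nearest pocket (258,107) is empty.

```bash
python3 -m creep '[[85,[-0.2,-1.5,0],0.2],[85,[-0.4,-3,0],0.4],[85,[-0.6,-4.5,0],0.6],[85,[-0.8,-6,0],0.8],[85,[-0.9,-7.4,0],0.98]]' |head -2;python3 -m creep '[[85,[-0.3,-1.5,0],0],[85,[-0.6,-3,0],0],[85,[-0.9,-4.5,0],0],[85,[-1.3,-6,0],0],[85,[-1.7,-7.2,0],0]]'|head -2; python3 -m creep '[[85,[0,0,0],0]]'|head -2; python3 go.py .6365 -.2140 .1 .13
```

```text
time: 26.9
position: [0.5552, -0.0006, 0.1452]
time: 27.4
position: [0.6336, -0.2086, 0.1448]
time: 27.5
position: [0.6338, -0.2104, 0.1435]
shift [-0.08 -0.13  1.45] roll -0.04 t 27.5 w 0.0853
```

```bash
python3 -m creep '[[85,[-0.06,-0.1,0.3],0],[85,[-0.06,-0.1,0.9],0],[85,[-0.06,-0.1,1.4],0],[85,[-0.06,-0.1,1.4],0],[85,[-0.06,-0.1,1.4],0]]'|head -3; python3 w.py w10; python3 col.py w10 55 75;  python3 go.py .6360 -.2140 .055 .13
```

```text
time: 28.0
position: [0.6359, -0.2082, 0.1049]
orientation: [3.141, -0.001, -3.011]
[ 212  162   82   39 1948] [254.6113963  175.14425051] [ 0.60489644 -0.21439244  0.07      ]
[ 215  199   68   64 3519] [248.47655584 230.73259449] [ 0.63786404 -0.21376469  0.07      ]
shift [ 0.04 -0.18  1.7 ] roll 0.0 t 28.05 w 0.085
```

```bash
python3 -m creep '[[85,[0,-0.18,0.5],0],[85,[0,-0.18,1],0],[85,[0,-0.18,1.5],0],[85,[0,-0.18,1.5],0],[85,[0,-0.18,1.5],0]]'|head -2;  python3 go.py .6368 -.2138 .056 .13
```

```text
time: 28.55
position: [0.6366, -0.2142, 0.0597]
shift [-0.01  0.01  0.12] roll -0.0 t 28.55 w 0.0852
```

```bash
python3 -m creep '[[85,[0,0,0.12],0],[40,[0,0,0.12],0],[40,[0,0,0.12],0],[40,[0,0,0.12],0],[40,[0,0,0.12],0]]'; python3 -m creep '[[40,[0,0,0],0],[40,[0,0,-0.7],0],[40,[0,0,-1.7],0],[40,[0,0,-2.8],0],[40,[0,0,-3.5],0]]';  python3 go.py .4147 .1955 .16 .232
```

```text
time: 29.05
position: [0.6376, -0.2147, 0.0578]
orientation: [-3.141, 0.001, -3.012]
wrist_force: [0.8, 0.3, 3.9]
gripper_width: 0.0486
grasp_force: 62.4
time: 29.55
position: [0.6373, -0.2147, 0.1641]
orientation: [-3.141, 0.001, -3.012]
wrist_force: [-0.0, -1.0, -1.1]
gripper_width: 0.0488
grasp_force: 62.3
shift [ 5.59 14.52  0.12] roll -0.98 t 29.55 w 0.0488
```

```bash
python3 -m creep '[[40,[0.3,0.7,0],0],[40,[0.8,2,0],-0.2],[40,[1.3,3.5,0],-0.4],[40,[1.9,5,0],-0.6],[40,[2.5,6.4,0],-0.98]]' |head -2;python3 -m creep '[[40,[0.4,1.5,0],0],[40,[0.8,3,0],0],[40,[1.2,4.4,0],0],[40,[1.5,5.8,0],0],[40,[1.8,7,0],0]]'|tail -5;python3 -m creep '[[40,[0,0,0],0]]'|head -2;  python3 go.py .4147 .1955 .08 .232
```

```text
time: 30.05
position: [0.5363, -0.0322, 0.1612]
position: [0.4355, 0.1597, 0.1617]
orientation: [3.141, -0.0, -2.909]
wrist_force: [0.3, -0.2, -1.9]
gripper_width: 0.0484
grasp_force: 62.6
time: 30.65
position: [0.4346, 0.1612, 0.1616]
shift [0.37 1.26 2.72] roll 0.05 t 30.65 w 0.0482
```

```bash
python3 -m creep '[[40,[0.37,1.26,0.2],0],[40,[0.37,1.26,1.2],0],[40,[0.37,1.26,2.2],0],[40,[0.37,1.26,2.65],0],[40,[0.37,1.26,2.65],0]]' |head -3; python3 -m creep '[[40,[0,0,0],0]]'|head -2; python3 go.py .4147 .1955 .052 .232
```

```text
time: 31.15
position: [0.416, 0.1917, 0.0805]
orientation: [3.141, -0.004, -2.91]
time: 31.25
position: [0.4179, 0.192, 0.0833]
shift [0.08 0.14 1.04] roll -0.0 t 31.25 w 0.0486
```

```bash
python3 -m creep '[[40,[0.05,0.14,0.3],0],[40,[0.05,0.14,0.6],0],[40,[0.05,0.14,0.85],0],[40,[0.05,0.14,1],0],[40,[0.05,0.14,1],0]]'|sed -n 2,4p;  python3 -m creep '[[40,[0,0,0.04],0],[40,[0,0,0.04],0],[40,[0,0,0.04],0]]'|sed -n 2,4p;python3 go.py .4147 .1955 .052 .232
```

```text
position: [0.4144, 0.1959, 0.0516]
orientation: [3.141, -0.001, -2.909]
wrist_force: [0.6, -0.4, -1.6]
position: [0.4152, 0.1961, 0.0515]
orientation: [3.142, 0.001, -2.909]
wrist_force: [-0.3, -0.3, -1.7]
shift [ 0.02 -0.01 -0.02] roll 0.0 t 32.05 w 0.0482
```

```bash
python3 -m creep '[[40,[0,0,0.04],0],[40,[0,0,0.04],0],[40,[0,0,0.04],0]]'|sed -n 2,4p
```

```text
position: [0.4154, 0.1961, 0.0507]
orientation: [-3.142, 0.001, -2.909]
wrist_force: [-1.4, 0.0, 6.0]
```

Contact. Releasing green, retreating and checking.

```bash
python3 -m creep '[[60,[0,0,0],0],[68,[0,0,0],0],[75,[0,0,0],0],[75,[0,0,0],0],[75,[0,0,0],0]]'|tail -2; python3 -m creep '[[75,[0,0,-0.7],0],[75,[0,0,-1.7],0],[75,[0,0,-2.8],0],[85,[0,0,-4],0],[85,[0,0,-5.5],0]]'|head -2;python3 -m creep '[[85,[-0.5,0,-1],0],[85,[-1,0,-1.5],0],[85,[-1.5,0,-1.5],0],[85,[-1.5,0,-1.5],0]]'|head -2; python3 w.py w11; cat > fin.py <<'E'
from h import *
import pickle
c=pickle.load(open('w11.pkl','rb'));h=cv2.cvtColor(c['pixels'],cv2.COLOR_BGR2HSV)
for l,lo,hi in(('red',0,8),('blue',105,125),('yellow',22,34),('green',55,75)):
    m=cv2.inRange(h,(lo,150,90),(hi,255,255)); m=cv2.morphologyEx(m,cv2.MORPH_OPEN,np.ones((7,7)));k,_,s,ce=cv2.connectedComponentsWithStats(m)
    for i in range(1,k):
        p=atz(c,ce[i][1],ce[i][0],.062)[:2]-[.511,.2183]; print(l,s[i][4],ce[i].round(),(p@[.9732,.2299]).round(4),(p@[-.2299,.9732]).round(4))
E
python3 fin.py
```

```text
gripper_width: 0.075
grasp_force: 0.0
time: 33.35
position: [0.4142, 0.1959, 0.2155]
time: 33.75
position: [0.4599, 0.2065, 0.2601]
red 796 [259. 289.] 0.0971 0.0
blue 851 [258. 242.] 0.0321 -0.0006
yellow 1075 [258. 187.] -0.034 -0.0
green 1068 [258. 131.] -0.0964 -0.0003
```

View pics/w11.png

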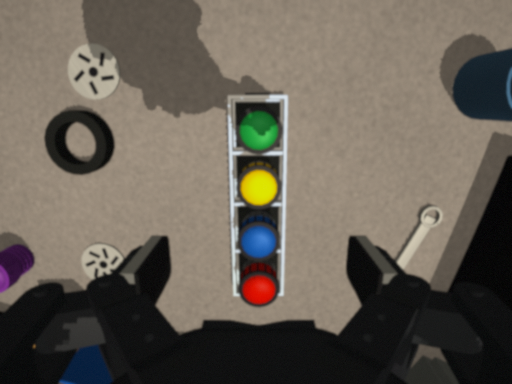

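All four stand upright within about 3 mm of their pocket centres: green (258,131), yellow (258,187), blue (258,242) and red (259,289).

```bash
python3 -c "
from plant import order;print(order.close_job())"
```

```text
the job is handed in; nothing more can be done
None
```

The job is handed in: all four tubes were loaded in reverse order (nearest pocket to farthest: green, yellow, blue, red), and the last wrist picture showed each upright within about 3 mm of its pocket centre; no verdict was returned.

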